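Turn the rocking bench trestle square on its board

TASK

Two small wooden trestles stand on the bench, each on its own board with two low strips. One has been put down skewed, so that feet ride up on the strips and it stands tilted and rocks. Turn that one until its beam runs along the strips and all four feet stand steadily on the board between them, in the middle of the board, then let go; leave the other trestle as it stands.

Things in the scene. Friction and masses are not known exactly. Their poses are not given: they have to be found in the camera images.
- trestle_1_beam (a point): The rocking trestle: brown wooden saw-horse, 350 g, 100 mm tall. This point: middle of its beam (28 wide along x, 170 long along y, 30 high), 15 below its top, 85 above the feet's undersides. Feet 16 wide at x +-40, y +-62; legs meet the beam at y +-52, the middle is free. Stop block 12 high on the +y end; either end may face either way. Starts skewed 29-50 deg anticlockwise, tilted to 9 deg.
- board_1_middle (a point): Middle of the top face of the fixed plywood board under the rocking trestle: 180 (x) by 170 (y) mm, top 12 above the bench. Dark strips 22 wide, 10 high run along y at both x edges; flat channel 120 wide between, open at the ends. The trestle belongs with its beam along this y axis, its middle over this point, then 85 above it.
- trestle_2_beam (a point): Middle of the beam of the other trestle, of the same form and size, which already stands rightly on its own board of the same form, to the left or right of the first. Leave it alone.

How it is judged:
By the outcome, as a careful person would: the job done as asked, in the order asked, and still so for the second after the job is handed in, with the robot touching nothing.
It also fails if it takes over 35 s, if anything falls off the work surface, if the arm or the gripper's body presses on something with over 40 N, if the wrist force passes 120 N, or if a joint passes its speed limit or range.

ROBOT

A 6-joint arm with a two-finger parallel gripper is mounted at the origin on a cart in front of the work surface, level with it; the furniture and walls round the work are solid. World frame = base frame: x ahead of the robot, y to its left, z up, the work surface at z = 0. Lengths are in m, angles in rad, forces in N, time in s.
With the tool pointing down it reaches from about 0.375 to 0.9 m from the base axis. Payload 3.1 kg.
Tool frame: the origin (TCP) lies on the centre line of the jaws, within the pads' length; the fingertips stand 8 mm ahead of it and the grasp point (between the pads) lies 11 mm behind it; z points along the fingers, y is the line along which they close (so a half turn about z gives the same grasp; the last joint's range is limited). The gripper opens to 85 mm and grips with 20 to 120 N. Pads are 22 mm wide; open, the fingers measure 114 mm over their backs; the gripper's body (76 mm by 85 mm) begins 54 mm behind the grasp point. The pads swing forward as they close: fully open they stand 13 mm farther back than shut.
Start: joints at [-1.395, 0.527, 1.433, -0, 1.181, -0.178], TCP at [0.217, -0.586, 0.239] pointing down, gripper open.
Joint ranges: [-3.08, 3.08], [-0.75, 2.2], [0.22, 2.44], [-1.43, 4.57], [0, 2.65], [-2.85, 2.85]. Speed limits (rad/s): [2.79, 2.79, 3.14, 3.14, 3.14, 3.14].

INTERFACE

Orientations are given as a unit quaternion [x, y, z, w].
In Python, from station import * gives the robot as it stands.
- The arm moves only by the tool play_rows, never from a script. Its argument "rows" is a list of rows, each a list of 3 entries, a list of its own where there are three numbers: the turn, a rotation vector about the tool's x, y, z in degrees, then the shift along the tool's x, y, z in mm, then the closure, from 0 (fully open) to 1 (shut). In form: [[[ax, ay, az], [dx, dy, dz], jaw], ...]. A call has 1 to 12 rows; each row shifts and turns the commanded pose from where the row before left it, along the tool's axes as they then stand; what a row does not reach is not made up. A row lasts 1/12 s, in which the tool goes at most 41.7 mm and 7.16 degrees, less where a joint would pass 70% of its speed; a pose out of reach is approached as far as the arm can. A call with a gripper value outside its range is refused whole. The fingers move at their own pace and stop on an object; "grip_force" is the grip in N (left out, the last holds). Time passes only in rows, so rows that do not move let the fingers close. It gives the time, the measured TCP pose, the force, the opening and the grip force at its end, in the units of the state.
- sense(): the state, without advancing time (a new reading comes with each control period).
- snapshot(name): name is "scene" or "side" or "wrist"; returns (picture, depth): 400x640x3 uint8, red, green, blue; 400x640 float32, m along the optical axis (not along the pixel's ray), 0 where there is no reading.
- get_calibration(name): a dict with "vfov" (degrees; the focal length in pixels is half the picture's height over the tangent of half this angle, whatever the lens; pixels are square), "cx", "cy" (the principal point, pixels), "xyz" and "attitude" of the camera in the world. Camera axes: x right, y down, z forward; pixel columns grow to the right and rows downward; lengths in m; the calibration is good to about 2 mm. A picture is of the moment at which its call begins: read the wrist's pose just before it. get_calibration takes no time and is no camera call; for the wrist camera it gives the pose at the moment of the call.
- sign_off(): hands the job in; it is judged then, once.
The state is a dict: "t": time; "q": joint angles; "qd": joint speeds; "tau": joint torques, N m; "tcp_pos": TCP position; "tool_rot": TCP orientation; "force": force on the tool from outside, world axes, zero at the start; "ft_torque": the same for the moment, N m; "finger_gap": opening from 0.0 (shut) to 1.0 (fully open); "gripper_force": force on a finger pad.
Only numpy, scipy, OpenCV 4.12 (cv2) and the standard library are available. Lean on these libraries where they do the work, as an engineer would, in place of code of your own. Each camera call takes 0.05 s, during which the arm holds its last target. There are 200 camera calls.

## Working session

There is one attempt and no reset: what is moved stays moved. The work goes in short steps, Python scripts to look and compute and a tool call to move; the robot and the scene stay as the last step left them, time stands still between calls to the robot, and variables do not carry over. Pictures are saved under pics/ and viewed, at most 10 in all, crops included, and the job is handed in when it is done.

Besides the shell and the picture viewer there is one more tool, called as a command line: name --argument value ..., lists and objects as JSON in quotes. play_rows: Moves the arm, as the interface text tells. Its arguments: {"type":"object","properties":{"rows":{"type":"array","items":{"type":"array"}},"grip_force":{"type":"number"}},"required":["rows"]}

```bash
ls; mkdir -p pics
cat > h.py <<'E'
from station import *
import numpy as np, cv2
from scipy.spatial.transform import Rotation as R
def look(n):
    c=get_calibration(n); im,d=snapshot(n); return c,im,d
def cloud(c,d):
    h,w=d.shape; f=h/2/np.tan(np.radians(c['vfov'])/2)
    u,v=np.meshgrid(np.arange(w),np.arange(h))
    P=np.stack([(u-c['cx'])*d/f,(v-c['cy'])*d/f,d],-1)
    return P@R.from_quat(c['attitude']).as_matrix().T+np.array(c['xyz'])
E
python3 - <<'E'
from h import *
s=sense();print(s['t'],s['tcp_pos'],s['tool_rot'],s['finger_gap'])
ims=[]
for n in ['scene','side']:
    c,im,d=look(n);print(n,c,(d>0).mean());ims.append(im)
    np.savez(n+'.npz',im=im,d=d,P=cloud(c,d) if True else 0)
o=np.vstack(ims)
cv2.imwrite('pics/a.png',cv2.resize(ims[0][:,:,::-1],(800,500)));cv2.imwrite('pics/b.png',ims[1][:,:,::-1])
E
```

```text
pics
0.0 [ 0.21641668 -0.5855835   0.23831828] [ 9.84392514e-01  1.75983464e-01 -9.08066312e-06 -1.09500107e-03] 1.0008511155722035
scene {'vfov': 52.49219347952321, 'cx': 317.1070139152095, 'cy': 204.47333548889995, 'xyz': array([0.06926717, 0.5669845 , 0.57110589]), 'attitude': array([-0.27269636,  0.82967763, -0.46537109,  0.14388006])} 0.99598046875
side {'vfov': 47.589428025899124, 'cx': 315.5844892501212, 'cy': 207.78993033321618, 'xyz': array([0.28195129, 0.60550487, 0.66212129]), 'attitude': array([-0.16255379,  0.88974066, -0.42129434,  0.06670007])} 0.99598046875
```

View pics/a.png

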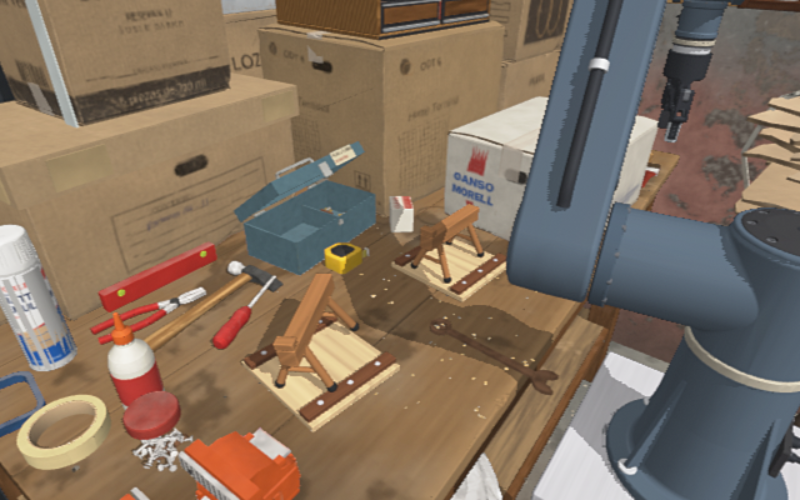

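View pics/b.png

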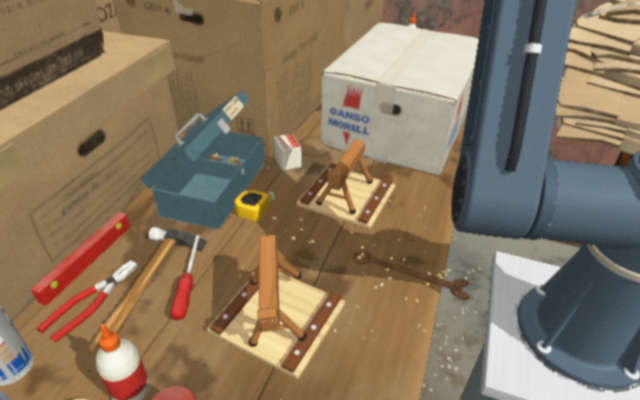

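Scene view: the near trestle (a.png ~(305,330)) looks turned on its board. The far one, at (440,245), looks aligned. I'll measure both from depth.

```bash
cat > m.py <<'E'
from h import *
def fit(P,im,ctr,r=0.2):
    hsv=cv2.cvtColor(im,cv2.COLOR_RGB2HSV)
    near=np.hypot(P[...,0]-ctr[0],P[...,1]-ctr[1])<r
    z=P[...,2]
    b=near&(z>0.085)&(z<0.16)
    p=P[b]; 
    (c,s,a)=cv2.minAreaRect(p[:,:2].astype(np.float32)*1000); print('beam',len(p),np.round(c),np.round(s),round(a,1),'z',np.percentile(p[:,2],[5,50,95,99]).round(4))
    st=near&(z>0.014)&(z<0.032)&(hsv[...,2]<130)
    bd=near&(z>0.006)&(z<0.030)
    k=np.ones((3,3),np.uint8)
    bd=cv2.morphologyEx(bd.astype(np.uint8),cv2.MORPH_OPEN,k)
    n,l,stt,_=cv2.connectedComponentsWithStats(bd)
    i=1+np.argmax(stt[1:,4]); q=P[l==i]
    (c,s,a)=cv2.minAreaRect(q[:,:2].astype(np.float32)*1000); print('board',len(q),np.round(c),np.round(s),round(a,1))
    n,l,stt,_=cv2.connectedComponentsWithStats(st.astype(np.uint8))
    for i in np.argsort(-stt[1:,4])[:3]+1:
        q=P[l==i]
        (c,s,a)=cv2.minAreaRect(q[:,:2].astype(np.float32)*1000); print(' strip',len(q),np.round(c),np.round(s),round(a,1))
E
python3 - <<'E'
from m import *
for n,px in [('scene',[(244,264),(358,184)]),('side',[(267,275),(352,160)])]:
    z=np.load(n+'.npz')
    for u,v in px:
        c=z['P'][v,u];print(n,c.round(3));fit(z['P'],z['im'],c[:2],0.16)
E
```

```text
scene [0.479 0.202 0.119]
beam 1726 [480. 220.] [ 42. 287.] 23.9 z [0.0918 0.118  0.1275 0.1288]
board 4858 [500. 158.] [171. 181.] 81.0
 strip 617 [431. 169.] [170.  30.] 83.9
 strip 245 [580. 207.] [49. 25.] 80.0
 strip 88 [559.  89.] [46. 19.] 81.3
scene [ 0.482 -0.182  0.106]
beam 811 [ 492. -212.] [172.  31.] 87.4 z [0.0874 0.11   0.1225 0.1249]
board 2191 [ 489. -219.] [174. 181.] 84.5
 strip 297 [ 418. -211.] [172.  23.] 83.9
 strip 193 [ 566. -175.] [50. 84.] 29.2
 strip 25 [ 456. -145.] [14.  8.] 15.4
side [0.512 0.173 0.123]
beam 1964 [509. 169.] [ 47. 172.] 23.6 z [0.0941 0.1217 0.1291 0.1304]
board 6719 [504. 161.] [172. 181.] 81.2
 strip 714 [580. 173.] [123.  30.] 82.0
 strip 170 [431. 126.] [81. 21.] 74.8
 strip 111 [442. 197.] [52. 12.] 76.8
side [ 0.485 -0.207  0.113]
beam 890 [ 495. -210.] [172.  33.] 87.2 z [0.0893 0.1133 0.1255 0.1271]
board 2868 [ 494. -216.] [175. 181.] 84.3
 strip 434 [ 568. -223.] [172.  30.] 84.3
 strip 47 [ 429. -135.] [24. 18.] 73.7
 strip 40 [ 426. -186.] [42. 13.] 84.7
```

Run:
```python
from h import *
for n in ['scene','side']:
    P=np.load(n+'.npz')['P'].reshape(-1,3)
    r=np.hypot(P[:,0],P[:,1]);a=np.degrees(np.arctan2(P[:,1],P[:,0]))
    for lo in range(-80,40,15):
        print(n,lo,[ (x,np.percentile(P[m,2],99).round(2)) if (m:=(r>x)&(r<x+.08)&(a>lo)&(a<lo+15)&(P[:,2]<.8)).sum()>20 else (x,'-') for x in (.4,.48,.56,.64,.72)])
```

```text
scene -80 [(0.4, '-'), (0.48, np.float64(0.35)), (0.56, np.float64(0.49)), (0.64, np.float64(0.46)), (0.72, np.float64(0.22))]
scene -65 [(0.4, np.float64(-0.0)), (0.48, np.float64(-0.03)), (0.56, np.float64(0.1)), (0.64, np.float64(0.19)), (0.72, np.float64(0.22))]
scene -50 [(0.4, np.float64(0.0)), (0.48, np.float64(0.02)), (0.56, np.float64(0.22)), (0.64, np.float64(0.22)), (0.72, np.float64(0.22))]
scene -35 [(0.4, np.float64(0.02)), (0.48, np.float64(0.11)), (0.56, np.float64(0.11)), (0.64, np.float64(0.21)), (0.72, np.float64(0.39))]
scene -20 [(0.4, np.float64(0.03)), (0.48, np.float64(0.12)), (0.56, np.float64(0.02)), (0.64, np.float64(0.06)), (0.72, np.float64(0.19))]
scene -5 [(0.4, np.float64(0.01)), (0.48, np.float64(0.13)), (0.56, np.float64(0.02)), (0.64, np.float64(0.08)), (0.72, np.float64(0.19))]
scene 10 [(0.4, np.float64(0.03)), (0.48, np.float64(0.13)), (0.56, np.float64(0.03)), (0.64, np.float64(0.03)), (0.72, np.float64(0.02))]
scene 25 [(0.4, np.float64(0.02)), (0.48, np.float64(0.13)), (0.56, np.float64(0.09)), (0.64, np.float64(0.1)), (0.72, np.float64(0.15))
[... 408 characters left out ...]
t64(0.22))]
side -35 [(0.4, np.float64(0.03)), (0.48, np.float64(0.12)), (0.56, np.float64(0.12)), (0.64, np.float64(0.22)), (0.72, np.float64(0.38))]
side -20 [(0.4, np.float64(0.03)), (0.48, np.float64(0.13)), (0.56, np.float64(0.03)), (0.64, np.float64(0.04)), (0.72, np.float64(0.2))]
side -5 [(0.4, np.float64(0.01)), (0.48, np.float64(0.12)), (0.56, np.float64(0.0)), (0.64, np.float64(0.08)), (0.72, np.float64(0.19))]
side 10 [(0.4, np.float64(0.03)), (0.48, np.float64(0.13)), (0.56, np.float64(0.13)), (0.64, np.float64(0.03)), (0.72, np.float64(0.02))]
side 25 [(0.4, np.float64(0.02)), (0.48, np.float64(0.13)), (0.56, np.float64(0.01)), (0.64, np.float64(0.1)), (0.72, np.float64(0.16))]
```

The box top is at 0.22, so I'll rise and pull in first, then sweep.

play_rows --rows '[[[0, 0, 0], [0, -10, -30], 0], [[0, 0, 0], [0, -25, -25], 0], [[0, 0, 0], [0, -30, -15], 0], [[0, 0, -3.7], [37, -15, 0], 0], [[0, 0, -3.7], [36, -5, 0], 0], [[0, 0, -3.7], [35, 0, 0], 0], [[0, 0, -3.7], [35, 0, 0], 0], [[0, 0, -3.7], [35, 0, 0], 0], [[0, 0, -3.7], [35, 0, 0], 0], [[0, 0, -3.7], [35, 0, 0], 0], [[0, 0, -3.7], [35, 0, 0], 0], [[0, 0, -3.7], [35, 0, 0], 0]]'

```text
t: 1.1
tcp_pos: [0.445, -0.3258, 0.3089]
tool_rot: [0.892, 0.452, -0.0, -0.0]
force: [-0.4, -0.5, -0.6]
finger_gap: 0.998
gripper_force: 0.0
```

play_rows --rows '[[[0, 0, -3.7], [35, 0, 0], 0], [[0, 0, -3.7], [35, 0, 0], 0], [[0, 0, -3.7], [35, 0, 0], 0], [[0, 0, -3.7], [35, 0, 0], 0], [[0, 0, -3.7], [35, 0, 0], 0], [[0, 0, -3.7], [35, 0, 0], 0], [[0, 0, -3.7], [35, 0, 0], 0], [[0, 0, -3.7], [35, 0, 0], 0], [[0, 0, -3.7], [35, 0, 0], 0], [[0, 0, -3.7], [35, 0, 0], 0], [[0, 0, -3.7], [35, 0, 0], 0], [[0, 0, -3.7], [35, 0, 0], 0]]'

```text
t: 2.1
tcp_pos: [0.5572, 0.0683, 0.3088]
tool_rot: [0.655, 0.756, -0.0, -0.0]
force: [0.3, 0.3, -0.6]
finger_gap: 1.001
gripper_force: 0.0
```

Run:
```python
from m import *
s=sense();print(s['t'],s['tcp_pos'],s['tool_rot'],s['finger_gap'],s['force'])
c,im,d=look('wrist');P=cloud(c,d);cv2.imwrite('pics/w1.png',im[:,:,::-1]);np.savez('w1.npz',im=im,P=P)
print(c['xyz'])
fit(P,im,(.505,.165),.13)
```

```text
2.1 [0.5571693  0.06828721 0.30879678] [ 6.55062846e-01  7.55574328e-01 -1.68109228e-04 -2.73268733e-04] 1.0006978172866763 [ 0.31465562  0.29971821 -0.59974734]
[0.5448666  0.14827229 0.44310427]
beam 4914 [510. 162.] [ 45. 157.] 21.9 z [0.1132 0.1202 0.1266 0.1279]
board 6634 [462. 163.] [166. 103.] 81.5
 strip 1506 [570. 145.] [164.  21.] 81.1
 strip 1078 [428. 141.] [113.  22.] 79.9
 strip 51 [517. 229.] [13.  8.] 84.0
```

View pics/w1.png

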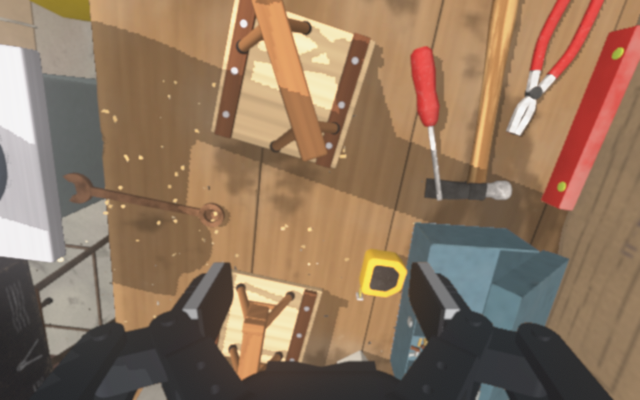

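Wrist view: skewed beam runs from (260,0) to (315,158), crossing the strips; the far trestle is at the lower edge. Moving above the beam.

play_rows --rows '[[[0, 0, 0], [30, -10, 0], 0], [[0, 0, 0], [35, -12, 0], 0], [[0, 0, 0], [30, -12, 0], 0], [[0, 0, -5], [10, 0, 10], 0], [[0, 0, -5], [0, 0, 20], 0], [[0, 0, -5], [0, 0, 20], 0], [[0, 0, 0], [0, 0, 10], 0], [[0, 0, 0], [0, 0, 0], 0]]'

```text
t: 2.82
tcp_pos: [0.5071, 0.1655, 0.2468]
tool_rot: [0.553, 0.833, -0.002, -0.002]
force: [-0.6, -0.1, -0.1]
finger_gap: 1.0
gripper_force: 0.0
```

Run:
```python
from m import *
s=sense();print(s['t'],s['tcp_pos'],s['tool_rot'])
c,im,d=look('wrist');P=cloud(c,d);cv2.imwrite('pics/w2.png',im[:,:,::-1]);np.savez('w2.npz',im=im,P=P)
fit(P,im,(.505,.165),.14)
x=R.from_quat(s['tool_rot']).as_matrix();print(np.degrees(np.arctan2(x[1,0],x[0,0])))
```

```text
2.8167 [0.50713594 0.1654934  0.24675731] [ 0.55317158  0.83306139 -0.00202811 -0.00241086]
beam 6445 [507. 169.] [ 45. 170.] 22.2 z [0.1048 0.1206 0.1271 0.128 ]
board 8393 [473. 163.] [170. 123.] 81.4
 strip 1410 [573. 170.] [114.  21.] 81.7
 strip 1162 [425. 131.] [91. 22.] 81.4
 strip 44 [571. 100.] [22.  4.] 79.2
112.82957564025588
```

View pics/w2.png

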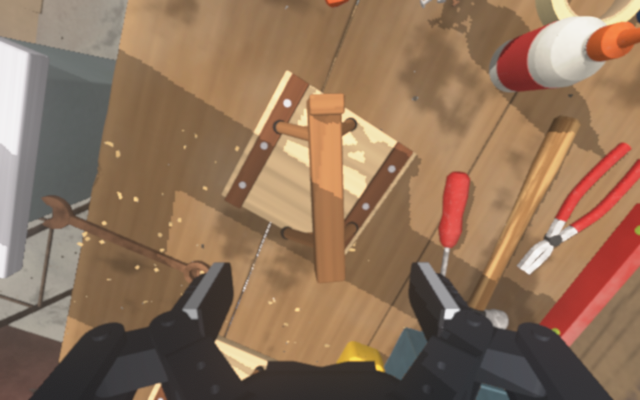

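Directly above: beam from (325,100) to (330,280), centred and aligned with the tool; stop block at the top end. Last check of the beam top plane.

Run:
```python
from m import *
z=np.load('w2.npz');P=z['P'];im=z['im']
a=np.radians(112.2);t=np.array([np.cos(a),np.sin(a)]);n=np.array([t[1],-t[0]])
Q=P[(P[...,2]>.1)&(P[...,2]<.16)&(np.hypot(P[...,0]-.507,P[...,1]-.169)<.1)]
l=(Q[:,:2]-[.507,.169])@t;w=(Q[:,:2]-[.507,.169])@n
for lo in np.arange(-.085,.085,.02):
    m=(l>lo)&(l<lo+.02);zz=Q[m,2];ww=w[m]
    print(round(lo*1e3),m.sum(),[(round(b*1e3),round(np.median(zz[(ww>b)&(ww<b+.006)])*1e3,1)) for b in np.arange(-.03,.03,.006) if ((ww>b)&(ww<b+.006)).sum()>3])
```

```text
-85 568 [(-12, np.float64(119.5)), (-6, np.float64(127.5)), (0, np.float64(126.8)), (6, np.float64(126.2)), (12, np.float64(125.2)), (18, np.float64(124.1))]
-65 655 [(-18, np.float64(101.4)), (-12, np.float64(120.4)), (-6, np.float64(125.8)), (0, np.float64(125.2)), (6, np.float64(124.5)), (12, np.float64(123.6)), (18, np.float64(121.8))]
-45 656 [(-12, np.float64(122.8)), (-6, np.float64(124.1)), (0, np.float64(123.3)), (6, np.float64(122.7)), (12, np.float64(121.9)), (18, np.float64(119.5))]
-25 703 [(-18, np.float64(104.1)), (-12, np.float64(122.0)), (-6, np.float64(122.4)), (0, np.float64(121.8)), (6, np.float64(121.0)), (12, np.float64(119.9))]
-5 729 [(-18, np.float64(104.0)), (-12, np.float64(120.6)), (-6, np.float64(120.7)), (0, np.float64(120.1)), (6, np.float64(119.2)), (12, np.float64(118.4))]
15 769 [(-18, np.float64(108.0)), (-12, np.float64(119.1)), (-6, np.float64(118.8)), (0, np.float64(118.3)), (6, np.float64(117.5)), (12, np.float64(116.5))]
35 802 [(-18, np.float64(112.9)), (-12, np.float64(117.7)), (-6, np.float64(117.3)), (0, np.float64(116.5)), (6, np.float64(115.9)), (12, np.float64(114.7))]
55 872 [(-18, np.float64(114.4)), (-12, np.float64(117.4)), (-6, np.float64(116.4)), (0, np.float64(115.8)), (6, np.float64(115.0)), (12, np.float64(114.3))]
75 444 [(-18, np.float64(124.7)), (-12, np.float64(127.0)), (-6, np.float64(126.5)), (0, np.float64(125.5)), (6, np.float64(124.8)), (12, np.float64(124.1))]
```

play_rows --rows '[[[0, 0, 0], [1, 1, 20], 0], [[0, 0, 0], [1, 1, 30], 0], [[0, 0, 0], [0, 0.3, 30], 0], [[3.5, -2.5, 0], [0, 0, 0], 0], [[3.5, -2.5, 0], [0, 0, 0], 0], [[0, 0, 0], [1.8, 2.4, 20], 0], [[0, 0, 0], [1.8, 2.4, 20], 0], [[0, 0, 0], [1.7, 2.4, 20], 0], [[0, 0, 0], [1.6, 2.4, 18], 0], [[0, 0, 0], [0, 0, 0], 0], [[0, 0, 0], [0, 0, 0], 0]]'

```text
t: 3.78
tcp_pos: [0.5109, 0.1683, 0.0906]
tool_rot: [0.551, 0.831, -0.075, 0.003]
force: [-1.0, 0.3, -0.8]
finger_gap: 1.004
gripper_force: 0.0
```

Run:
```python
from m import *
s=sense();print(s['t'],s['tcp_pos'],s['force']);x=R.from_quat(s['tool_rot']).as_matrix();print(x.round(3))
c,im,d=look('side');P=cloud(c,d);np.savez('s2.npz',im=im,P=P);cv2.imwrite('pics/s2.png',cv2.resize(im[120:400,130:450,::-1],(800,700))[:600])
```

```text
3.7833 [0.51093737 0.16833934 0.09060738] [-1.0125424   0.25776393 -0.83834909]
[[-0.392  0.917 -0.078]
 [ 0.916  0.381 -0.128]
 [-0.087 -0.122 -0.989]]
```

View pics/s2.png

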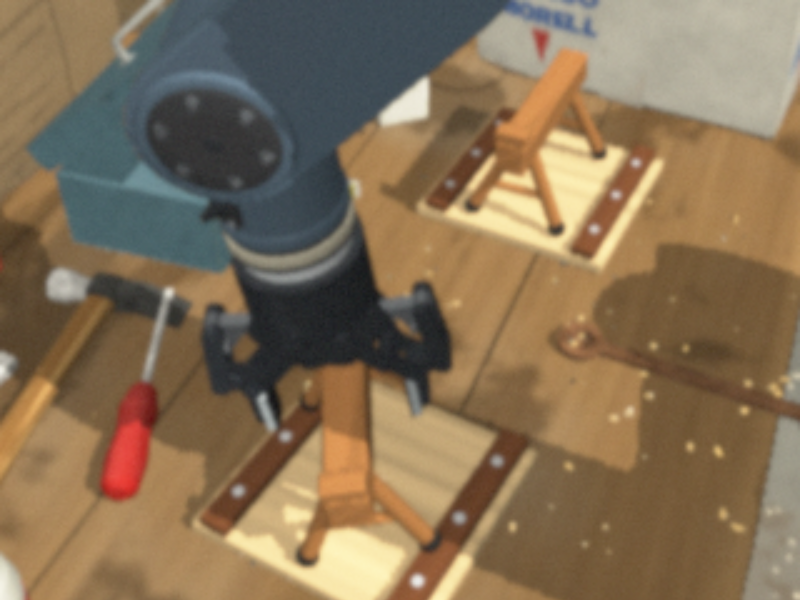

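Side view: the fingers at (265,410) and (420,390) straddle the beam's middle. Closing.

play_rows --rows '[[[0, 0, 0], [0, 0, 0], 0.4], [[0, 0, 0], [0, 0, 0], 0.6], [[0, 0, 0], [0, 0, 0], 0.8], [[0, 0, 0], [0, 0, 0], 1], [[0, 0, 0], [0, 0, 0], 1], [[0, 0, 0], [0, 0, 0], 1], [[0, 0, 0], [0, 0, 0], 1], [[0, 0, 0], [0, 0, 0], 1], [[0, 0, 0], [0, 0, 0], 1], [[0, 0, 0], [0, 0, 0], 1]]' --grip_force 60

```text
t: 4.67
tcp_pos: [0.5107, 0.1686, 0.0909]
tool_rot: [0.551, 0.831, -0.075, 0.003]
force: [-1.6, -0.3, 6.2]
finger_gap: 0.325
gripper_force: 60.5
```

Gripped at about 28 mm. Lift, level, turn.

play_rows --rows '[[[0, 0, 0], [-0.9, -1.2, -10], 1], [[0, 0, 0], [-1, -1.4, -12], 1], [[0, 0, 0], [-1, -1.4, -12], 1], [[0, 0, 0], [-1, -1.4, -11], 1], [[-3.5, 2.5, 0], [0, 0, 0], 1], [[-3.5, 2.5, 0], [0, 0, 0], 1], [[0, 0, 6.4], [0, 0, 0], 1], [[0, 0, 6.4], [0, 0, 0], 1], [[0, 0, 6.4], [0, 0, 0], 1], [[0, 0, 6.4], [0, 0, 0], 1], [[0, 0, 6.2], [0, 0, 0], 1], [[0, 0, 0], [0, 0, 0], 1]]'

```text
t: 5.67
tcp_pos: [0.5099, 0.1686, 0.1358]
tool_rot: [0.76, 0.65, -0.001, -0.0]
force: [0.4, -0.6, -4.2]
finger_gap: 0.322
gripper_force: 60.1
```

```bash
cat > w3.py <<'E'
from m import *
import sys
s=sense();print(s['t'],s['tcp_pos'],s['force'],s['finger_gap']);x=R.from_quat(s['tool_rot']).as_matrix();print(x.round(3),np.degrees(np.arctan2(x[1,0],x[0,0])))
for n in ['wrist','side','scene']:
    c,im,d=look(n);P=cloud(c,d);np.savez(n+'3.npz',im=im,P=P);cv2.imwrite(f'pics/{sys.argv[1]}_{n}.png',im[:,:,::-1])
    print(n);fit(P,im,(.502,.160),.14)
E
python3 w3.py g
```

```text
5.6667 [0.50988299 0.16864944 0.13579438] [ 0.38816349 -0.64558146 -4.21252588] 0.32190898576448573
[[ 0.155  0.988 -0.001]
 [ 0.988 -0.155 -0.   ]
 [-0.    -0.001 -1.   ]] 81.07068284130973
wrist
beam 3167 [508. 172.] [123.  83.] 81.6 z [0.091  0.1291 0.1575 0.1593]
board 10255 [442. 168.] [170.  61.] 81.6
 strip 2429 [432. 170.] [169.  21.] 81.1
 strip 2110 [566. 115.] [100.  22.] 81.6
 strip 280 [579. 203.] [14. 22.] 71.4
side
beam 1249 [499. 173.] [171.  81.] 71.4 z [0.0899 0.1334 0.1579 0.1596]
board 7170 [504. 160.] [173. 180.] 81.5
 strip 569 [427. 136.] [99. 27.] 84.7
 strip 84 [581. 206.] [21. 25.] 8.2
 strip 24 [446. 255.] [ 2. 18.] 82.5
scene
beam 1576 [507. 167.] [169.  82.] 83.0 z [0.0911 0.1402 0.1579 0.1597]
board 5874 [499. 158.] [172. 180.] 81.2
 strip 604 [430. 169.] [172.  23.] 81.6
 strip 371 [565. 111.] [93. 24.] 81.0
 strip 131 [579. 204.] [58. 24.] 82.6
```

View pics/g_wrist.png

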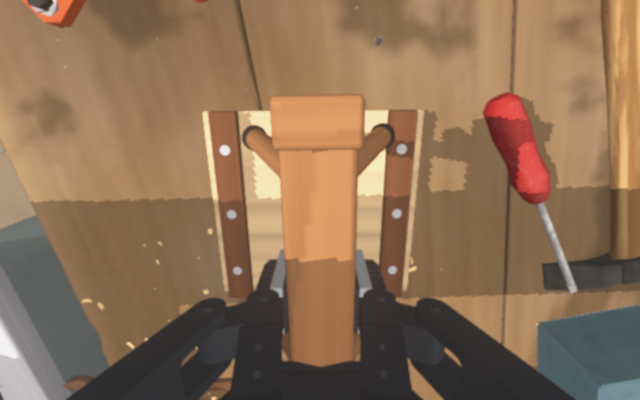

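View pics/g_side.png

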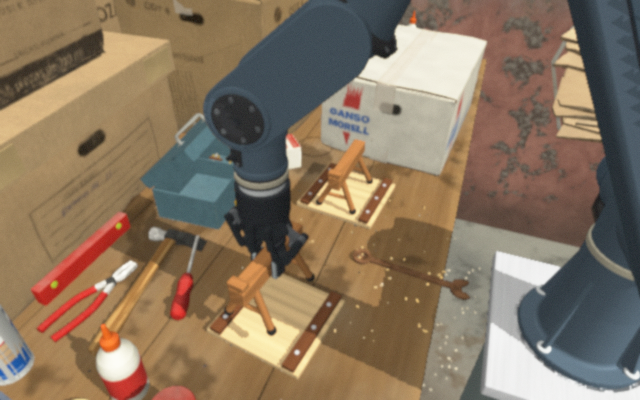

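Wrist view: the beam (282–355 wide in columns) runs parallel to the strips at (235,210) and (398,210), hanging level. Now measure the beam's ends along its length to centre it.

Run:
```python
from m import *
a=np.radians(81.4);t=np.array([np.cos(a),np.sin(a)]);n=np.array([t[1],-t[0]])
tcp=np.array([.5099,.1686]);print('goal t,n',(np.array([.5017,.159])-tcp)@t,(np.array([.5017,.159])-tcp)@n)
for k in ['wrist','side','scene']:
    z=np.load(k+'3.npz');P=z['P'].reshape(-1,3);h=cv2.cvtColor(z['im'],cv2.COLOR_RGB2HSV).reshape(-1,3)
    l=(P[:,:2]-tcp)@t;w=(P[:,:2]-tcp)@n
    m=(P[:,2]>.125)&(P[:,2]<.17)&(abs(l)<.12)&(abs(w)<.022)&(h[:,1]>90)
    print(k,m.sum(),'t',np.percentile(l[m],[.5,1,2,98,99,99.5]).round(4),'w',np.percentile(w[m],[2,50,98]).round(4))
    q=m&(P[:,2]>.138)&(abs(w)<.011)
    for lo in (-.08,-.06,-.04,.04,.06): 
        r=q&(l>lo)&(l<lo+.012)
        if r.sum()>5: print(lo,r.sum(),np.median(P[r,2]).round(4),np.polyfit(w[r],P[r,2],1)[0].round(3))
```

```text
goal t,n -0.010718251074289668 -0.006672263027525825
wrist 15602 t [-0.0535 -0.0503 -0.0255  0.0639  0.0646  0.0649] w [-0.0148 -0.0011  0.0126]
-0.04 7 0.1651 0.1
0.04 1932 0.1654 -0.018
0.06 985 0.1654 -0.015
side 1405 t [-0.0839 -0.0826 -0.0797  0.0848  0.0851  0.0853] w [-0.0192 -0.0083  0.0134]
-0.08 47 0.1674 0.216
-0.04 13 0.1666 2.039
0.04 91 0.1677 -0.005
0.06 16 0.1675 0.035
scene 1456 t [-0.0859 -0.0848 -0.0832  0.0818  0.0821  0.0824] w [-0.0202 -0.014   0.0096]
-0.08 36 0.1664 -0.023
0.04 57 0.1665 -0.018
```

play_rows --rows '[[[0, 0, 0], [-5, -3, 0], 1], [[0, 0, 0], [-5.5, -3.2, 0], 1], [[0, 0, 0], [0, 0, 12], 1], [[0, 0, 0], [0, 0, 15], 1], [[0, 0, 0], [0, 0, 14], 1], [[0, 0, 0], [0, 0, 6], 1], [[0, 0, 0], [0, 0, 2], 1], [[0, 0, 0], [0, 0, 0], 1], [[0, 0, 0], [0, 0, 0], 1], [[0, 0, 0], [0, 0, 0], 1]]'

```text
t: 6.65
tcp_pos: [0.5033, 0.1593, 0.0876]
tool_rot: [0.759, 0.651, 0.001, 0.0]
force: [-0.1, 0.1, -4.5]
finger_gap: 0.319
gripper_force: 60.0
```

play_rows --rows '[[[0, 0, 0], [0, -1, 1], 1], [[0, 0, 0], [0, 0, 1], 1], [[0, 0, 0], [0, 0, 1], 1], [[0, 0, 0], [0, 0, 0], 1], [[0, 0, 0], [0, 0, 0], 1]]'

```text
t: 7.07
tcp_pos: [0.5018, 0.1595, 0.0839]
tool_rot: [0.759, 0.651, 0.0, 0.0]
force: [-0.0, -0.5, -5.3]
finger_gap: 0.319
gripper_force: 60.0
```

play_rows --rows '[[[0, 0, 0], [0, 0, 1], 1], [[0, 0, 0], [0, 0, 0], 1], [[0, 0, 0], [0, 0, 0], 1]]'

```text
t: 7.32
tcp_pos: [0.5018, 0.1595, 0.0828]
tool_rot: [0.759, 0.651, -0.0, -0.0]
force: [-0.0, -0.2, -2.9]
finger_gap: 0.322
gripper_force: 60.0
```

play_rows --rows '[[[0, 0, 0], [0, 0, 1], 1], [[0, 0, 0], [0, 0, 0], 1], [[0, 0, 0], [0, 0, 0], 1]]'

```text
t: 7.57
tcp_pos: [0.5018, 0.1595, 0.0822]
tool_rot: [0.759, 0.651, 0.0, 0.0]
force: [-0.1, 0.2, -1.3]
finger_gap: 0.322
gripper_force: 60.2
```

Feet are touching (the load is coming off). Check the position before releasing.

play_rows --rows '[[[0, 0, 0], [0, 0, 0.7], 1], [[0, 0, 0], [0, 0, 0], 1], [[0, 0, 0], [0, 0, 0], 1], [[0, 0, 0], [0, 0, 0], 1]]' --grip_force 20

```text
t: 7.9
tcp_pos: [0.5018, 0.1596, 0.0819]
tool_rot: [0.759, 0.651, 0.0, 0.0]
force: [-2.8, 0.2, 5.6]
finger_gap: 0.319
gripper_force: 60.7
```

```bash
python3 w3.py k | grep -v strip
```

```text
7.9 [0.50183637 0.15957629 0.08194776] [-2.77208384  0.18115013  5.5722521 ] 0.31865205927652934
[[ 0.153  0.988  0.001]
 [ 0.988 -0.153  0.   ]
 [ 0.     0.001 -1.   ]] 81.17876575814928
wrist
beam 52398 [510. 178.] [110. 104.] 46.8 z [0.1105 0.1279 0.1573 0.1593]
board 16552 [559. 159.] [152.  65.] 81.4
side
beam 2495 [499. 163.] [158. 107.] 51.9 z [0.0914 0.1146 0.1544 0.1587]
board 6330 [504. 161.] [171. 181.] 81.6
scene
beam 2205 [498. 159.] [154. 112.] 48.7 z [0.0886 0.1126 0.1543 0.1587]
board 4826 [500. 159.] [172. 180.] 81.2
```

View pics/k_wrist.png

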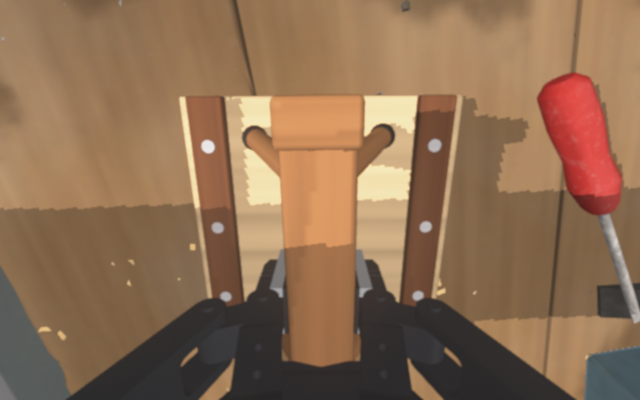

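Wrist view: the feet at (254,137) and (385,134) stand between the strips (inner edges at columns ~229 and ~418), about 1–2 mm off centre. Release.

play_rows --rows '[[[0, 0, 0], [0, 0, 0], 0.6], [[0, 0, 0], [0, 0, 0], 0.4], [[0, 0, 0], [0, 0, 0], 0.2], [[0, 0, 0], [0, 0, 0], 0], [[0, 0, 0], [0, 0, 0], 0], [[0, 0, 0], [0, 0, 0], 0], [[0, 0, 0], [0, 0, 0], 0], [[0, 0, 0], [0, 0, 0], 0], [[0, 0, 0], [0, 0, 0], 0]]'

```text
t: 8.8
tcp_pos: [0.5018, 0.1594, 0.0812]
tool_rot: [0.759, 0.651, -0.0, 0.0]
force: [0.4, 0.2, 0.2]
finger_gap: 0.998
gripper_force: 0.0
```

play_rows --rows '[[[0, 0, 0], [0, 0, -10], 0], [[0, 0, 0], [0, 0, -20], 0], [[0, 0, 0], [0, 0, -30], 0], [[0, 0, 0], [0, 0, -35], 0], [[0, 0, 0], [0, 0, -35], 0], [[0, 0, 0], [0, 0, -20], 0], [[0, 0, 0], [0, 0, -10], 0], [[0, 0, 0], [0, 0, 0], 0], [[0, 0, 0], [0, 0, 0], 0]]'

```text
t: 9.55
tcp_pos: [0.5013, 0.1594, 0.2411]
tool_rot: [0.759, 0.651, -0.0, -0.0]
force: [-0.1, -0.3, -0.2]
finger_gap: 1.0
gripper_force: 0.0
```

```bash
python3 w3.py f
python3 - <<'E'
from m import *
a=np.radians(81.4);t=np.array([np.cos(a),np.sin(a)]);n=np.array([t[1],-t[0]])
P=np.load('wrist3.npz')['P'].reshape(-1,3)
l=(P[:,:2]-[.5017,.159])@t;w=(P[:,:2]-[.5017,.159])@n
for lo in (-.07,-.05,-.02,.01,.04):
    m=(l>lo)&(l<lo+.02)&(P[:,2]>.105)&(P[:,2]<.13)&(abs(w)<.04)
    if m.sum()>9: print(lo,m.sum(),np.median(P[m,2]).round(4),np.percentile(w[m],[2,50,98]).round(4),np.polyfit(w[m],P[m,2],1)[0].round(3))
m=(P[:,2]>.108)&(P[:,2]<.14)&(abs(w)<.03)&(abs(l)<.11);print(np.percentile(l[m],[.5,99.5]).round(4))
E
```

```text
9.55 [0.50126557 0.15938163 0.24110878] [-0.11079069 -0.34843932 -0.18339119] 0.9997049925806926
[[ 0.153  0.988 -0.   ]
 [ 0.988 -0.153 -0.   ]
 [-0.    -0.    -1.   ]] 81.17356623625354
wrist
beam 5649 [500. 158.] [169.  31.] 81.7 z [0.11   0.1115 0.1235 0.1244]
board 7702 [554. 151.] [169.  72.] 81.4
 strip 2225 [570. 144.] [161.  22.] 81.7
 strip 1088 [426. 134.] [95. 22.] 80.7
 strip 57 [451. 106.] [16.  8.] 41.3
side
beam 2152 [501. 160.] [171.  31.] 81.9 z [0.0901 0.1129 0.125  0.1264]
board 6649 [504. 161.] [172. 182.] 81.7
 strip 774 [576. 146.] [162.  28.] 82.2
 strip 540 [428. 133.] [93. 23.] 80.9
 strip 51 [453. 107.] [16.  8.] 39.2
scene
beam 1871 [498. 157.] [170.  32.] 81.9 z [0.0879 0.1105 0.123  0.1251]
board 4900 [499. 158.] [172. 180.] 81.3
 strip 745 [430. 169.] [171.  24.] 81.4
 strip 173 [581. 214.] [37. 24.] 80.1
 strip 54 [450. 104.] [15. 10.] 56.4
-0.07 530 0.1114 [-0.0149 -0.0015  0.0119] 0.013
-0.05 562 0.1113 [-0.0146 -0.0015  0.0117] 0.003
-0.02 644 0.1113 [-0.0149 -0.0013  0.0124] -0.019
0.01 711 0.1114 [-0.0153 -0.002   0.012 ] -0.0
0.04 784 0.1114 [-0.0154 -0.0019  0.0117] 0.001
[-0.0842  0.0828]
```

View pics/f_wrist.png

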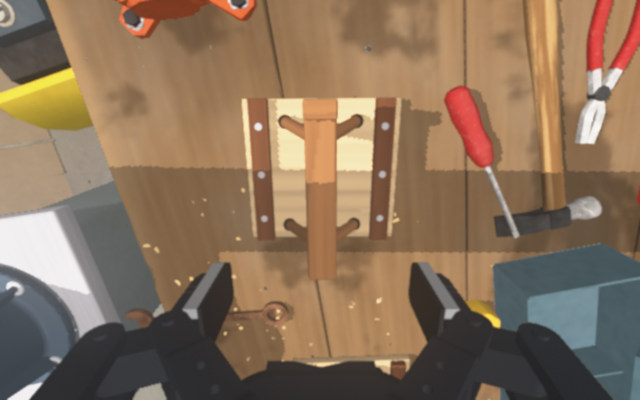

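View pics/f_side.png

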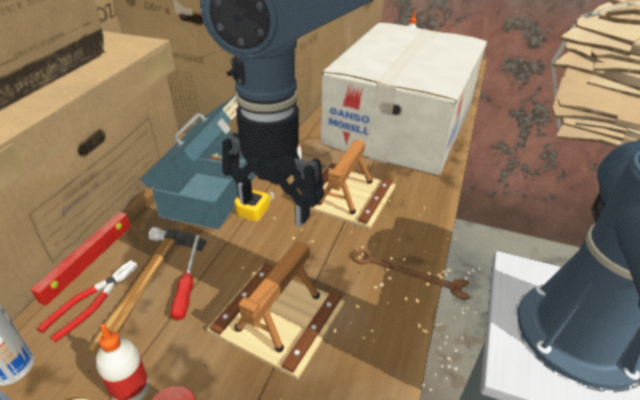

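The trestle stands level: the beam top is at 0.111 along its whole length, its yaw is within 0.5° of the strips, and it is within 2 mm of the middle. The wrist view shows the feet at (287,125), (355,125), (290,225) and (352,225), all between the strips. Handing in.

```bash
python3 -c "from station import *; print(sign_off())"
```

```text
the job is handed in; nothing more can be done
None
```

The rocking trestle now stands level between the strips, its beam along them and within about 2 mm of the board's middle; the gripper has let go, the other trestle was not touched, and I handed the job in after about 10 s.

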